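Load a fresh cell into the charging cradle

TASK

Take the green cell out of the white tray and load it into the charging cradle, whose sliding carrier may stand a little forward or back: with the cell tilted, gently push its plain negative end in under the hood against the spring contact, then press its other end down into the steel clip until the cell lies fully home at both ends and is held, and let go. Do not crush the spring contact or force the cradle, and leave the red spent cell in the tray.

Things in the scene. Friction and masses are not known exactly. Their poses are not given: they have to be found in the camera images.
- fresh_cell: Green battery cell lying in the tray, 32 mm diameter, 66 mm long, about 0.12 kg, flat at both ends. Origin at its middle on the axis; +x runs along the cylinder to the plain steel negative end (the positive end has a white band and a white face with a brass spot). May be rolled to any angle about its own axis.
- fresh_cell_neg (a point): Centre of the green cell's negative end face.
- fresh_cell_pos (a point): Centre of the green cell's positive (white-banded) end face.
- spent_cell: Red cell of the same size and axes in the other groove of the tray; it stays there.
- tray: Fixed white tray, 96 (x) x 150 (y) x 23 mm, two grooves along its x axis at y = +40 and -40 mm; either may hold the green cell. Origin under its middle. Cells lie with the axis 32 mm above the worktop, negative end to the tray's +x; the grooves reach only 15 mm either side of the axis, so fingers can straddle a cell.
- cradle: Fixed charging cradle: base plate 158 x 80 mm (x -67 to +90 mm), on it a carrier that somebody has clamped anywhere from -14 to +14 mm along x; its place is not reported: look or feel for it. All 'carrier x' below count from the carrier's own middle. Origin on the worktop, below the carrier's middle when that stands at 0; +x points to the spring contact and hood. z counts from the worktop.
- cradle_rail (a point): Fixed point at cradle x = 0, y = 0, z = 40 mm. A loaded cell lies along x at y = 0, axis at z = 40 mm, carrier x -33 (positive end) to +33 mm (negative end), in two V-saddles (carrier x -31 to -24 and 18 to 25 mm, within 15 mm of the middle line; fingers fit beside). Cell-cradle contact forces added up stay below 70 N; a loaded cell's springs make 30: press with at most 25 N.
- cradle_front (a point): Fixed point, middle of the base's front edge (x = -67 mm). Above it: rigid stop, inner face at carrier x = -33 mm, top at z = 46 mm; clip of two sprung jaws at carrier x -31 to -25 mm, 27 mm apart, 48 mm high. They spread when the cell's end is within 14 mm of home, at 5 to 15 N; then press on until the cell's top is at z = 56 mm. If the negative end stays up by friction, press it too.
- cradle_back (a point): Fixed point, middle of the base's back edge (x = +90 mm). Above it: black hood, front face at carrier x = 31 mm, underside z = 65, top 73 mm, 42 mm between cheeks, back wall at carrier x = 49 mm. Under it the contact's round nose, 14 mm across, tip at carrier x = 27, z = 40 mm. A cell tilted 24 degrees must push it in 8 to 10 mm to come down behind the stop; the spring then keeps it there, let go.
- spring_contact (a joint): How far the spring contact is pushed in towards the cradle's +x, m: 0 free, 0.006 with the cell loaded, 0.014 hard stop. It takes 4 N to start and 1 N more per mm; pushed in more than 0.0125 (16.5 N) it is crushed.

How it is judged:
On the way:
1. the negative end is under the hood, against the spring contact and has pushed it in, while the positive end is still up (value of joint spring_contact above 0.003 m and z of fresh_cell_neg in the frame of cradle below 0.05 m and z of fresh_cell_pos in the frame of cradle above 0.048 m), for 0.1 s.
At the end, for the whole second after the job is handed in: Green cell at rest in the cradle, negative end to the hood: end centres within 3 mm of the middle line and of home height (positive end at most 2 mm high), negative face 15 to 51 mm from the cradle's origin, contact held in 4.5 to 7.5 mm; red cell within 20 mm of its place (x of fresh_cell_neg in the frame of cradle between 0.015 and 0.051 m and y of fresh_cell_neg in the frame of cradle between -0.003 and 0.003 m and y of fresh_cell_pos in the frame of cradle between -0.003 and 0.003 m and z of fresh_cell_neg in the frame of cradle between 0.037 and 0.043 m and z of fresh_cell_pos in the frame of cradle between 0.037 and 0.042 m and value of joint spring_contact between 0.0045 and 0.0075 m and linear speed of fresh_cell below 0.01 m/s and distance of spent_cell from where it was at the start of the episode below 0.02 m); the robot touches nothing.
It fails at once if the spring contact is crushed (pushed in more than 12.5 mm) (value of joint spring_contact above 0.0125 m).
It fails at once if the cell is forced into the cradle (all contact forces added up above 70 N; its own springs make 30 of them) (contact force between fresh_cell and cradle above 70 N).
It fails at once if the red spent cell is taken out of its place (distance of spent_cell from where it was at the start of the episode above 0.02 m).
It also fails if it takes over 61 s, if anything falls off the work surface, if the arm or the gripper's body presses on something with over 40 N, if the wrist force passes 120 N, or if a joint passes its speed limit or range.

ROBOT

A 7-joint arm with a two-finger parallel gripper is mounted at the origin on a cart in front of the work surface, level with it; the furniture and walls round the work are solid. World frame = base frame: x ahead of the robot, y to its left, z up, the work surface at z = 0. Lengths are in m, angles in rad, forces in N, time in s.
With the tool pointing down it reaches from about 0.4 to 0.875 m from the base axis. Payload 4.4 kg.
Tool frame: the origin (TCP) lies at the very end of the fingers, on their centre line; the grasp point (between the pads) lies 19 mm behind it; z points along the fingers, y is the line along which they close (so a half turn about z gives the same grasp; the last joint's range is limited). The gripper opens to 85 mm and grips with 20 to 120 N. Pads are 22 mm wide; open, the fingers measure 114 mm over their backs; the gripper's body (76 mm by 85 mm) begins 54 mm behind the grasp point. The pads swing forward as they close: fully open they stand 13 mm farther back than shut.
Start: joints at [-1.368, 0.628, 0.038, 1.517, -0.027, 0.996, -0.02], TCP at [0.173, 0.627, 0.231] pointing down, gripper open.
Joint ranges: [-3.06, 3.06], [-0.37, 2.12], [-1.25, 1.32], [0.18, 2.47], [-1.1, 4.24], [0.23, 1.98], [-2.94, 2.94]. Speed limits (rad/s): [2.57, 2.57, 3.14, 3.14, 3.14, 3.14, 3.14].

INTERFACE

Orientations are given as a unit quaternion [x, y, z, w].
In Python, from bench import * gives the robot as it stands.
- The arm moves only by the tool play_rows, never from a script. Its argument "targets" is text: rows parted by semicolons, each of 6 numbers parted by spaces: the shift along the world's x, y, z in cm, then the turn, a rotation vector about the world's x, y, z in degrees. A call has 1 to 10 rows; each row is the pose to reach, as a shift and turn from the pose commanded when the call began; what a row does not reach only later rows make up. A row lasts 1/12 s, in which the tool goes at most 41.7 mm and 7.16 degrees, less where a joint would pass 70% of its speed; a pose out of reach is approached as far as the arm can. A call with a gripper value outside its range is refused whole. "claw" is the opening, from 0 (shut) to 1 (fully open), set as the call begins (left out, the last holds). The fingers move at their own pace and stop on an object; the grip force is fixed at half the most. Time passes only in rows, so rows that repeat a pose let the fingers close. It gives the time, the measured TCP pose, the force, the opening and the grip force at its end, in the units of the state.
- state(): the state, without advancing time (a new reading comes with each control period).
- camera(name): name is "scene" or "top" or "wrist"; returns the picture (480x640x3 uint8, red, green, blue); there is no depth.
- calibration(name): a dict with "mtx" (3x3 intrinsics, pixels), "R" (3x3) and "t" (3): a world point X has camera coordinates R X + t; the wrist camera has in their place "hand_eye" (4x4, takes a point from camera to tool coordinates, whose origin is the TCP and whose axes are the flange's). Camera axes: x right, y down, z forward; pixel columns grow to the right and rows downward; lengths in m; the calibration is good to about 2 mm. A picture is of the moment at which its call begins: read the wrist's pose just before it. calibration takes no time and is no camera call.
- finish_job(): hands the job in; it is judged then, once.
The state is a dict: "time": time; "joint_positions": joint angles; "qvel": joint speeds; "joint_efforts": joint torques, N m; "tcp_pos": TCP position; "orientation": TCP orientation; "contact_force": force on the tool from outside, world axes, zero at the start; "ft_torque": the same for the moment, N m; "opening": opening from 0.0 (shut) to 1.0 (fully open); "grasp_force": force on a finger pad.
Only numpy, scipy, OpenCV 4.12 (cv2) and the standard library are available. Lean on these libraries where they do the work, as an engineer would, in place of code of your own. Each camera call takes 0.05 s, during which the arm holds its last target. There are 200 camera calls.

## Working session

There is one attempt and no reset: what is moved stays moved. The work goes in short steps, Python scripts to look and compute and a tool call to move; the robot and the scene stay as the last step left them, time stands still between calls to the robot, and variables do not carry over. Pictures are saved under pics/ and viewed, at most 10 in all, crops included, and the job is handed in when it is done.

Besides the shell and the picture viewer there is one more tool, called after "Call:" by a JSON object that holds its "api" and its "payload". play_rows: Moves the arm, as the interface text tells. Its arguments: {"type":"object","properties":{"targets":{"type":"string"},"claw":{"type":"number"}},"required":["targets"]}

```bash
mkdir -p pics; ls; python3 - <<'E'
from bench import *
import cv2,numpy as np
for n in ("scene","top"):
    cv2.imwrite(f"pics/{n}0.png",camera(n)[:,:,::-1])
    c=calibration(n); print(n,c["mtx"],c["R"],c["t"])
print(calibration("wrist")); s=state(); print(s["tcp_pos"],s["orientation"],s["time"])
E
```

```text
pics
scene [[571.40579389   0.         318.59142383]
 [  0.         571.40579389 238.07229995]
 [  0.           0.           1.        ]] [[ 0.79150256 -0.61116289  0.0018998 ]
 [-0.43754768 -0.56882242 -0.69641444]
 [ 0.42670331  0.55038257 -0.71763731]] [-0.415665    0.31026596  0.66627941]
top [[521.06309634   0.         309.13403559]
 [  0.         521.06309634 235.51401182]
 [  0.           0.           1.        ]] [[-0.00311212 -0.99996845 -0.0073084 ]
 [-0.99486593  0.00383535 -0.10112894]
 [ 0.10115378  0.00695616 -0.99484648]] [0.05101605 0.5263201  0.91890721]
{'mtx': array([[393.62951325,   0.        , 316.86188655],
       [  0.        , 393.62951325, 233.7497414 ],
       [  0.        ,   0.        ,   1.        ]]), 'hand_eye': array([[ 1.90920362e-04, -9.55807294e-01, -2.93993845e-01,
         7.68631261e-02],
       [ 9.99999891e-01,  3.07466745e-04, -3.50206706e-04,
         5.17462044e-04],
       [ 4.25123454e-04, -2.93993746e-01,  9.55807249e-01,
        -1.42445586e-01],
       [ 0.00000000e+00,  0.00000000e+00,  0.00000000e+00,
         1.00000000e+00]])}
[0.17245711 0.62613494 0.23049796] [ 1.34010446e-01  9.90979563e-01 -8.34155550e-04 -1.02650413e-04] 0.1
```

View pics/scene0.png

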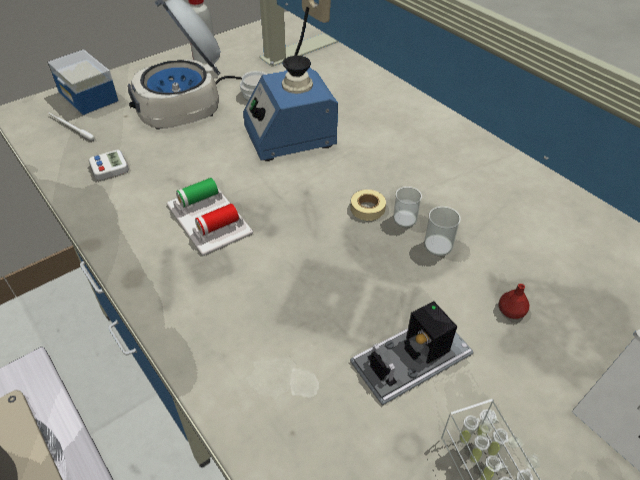

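View pics/top0.png

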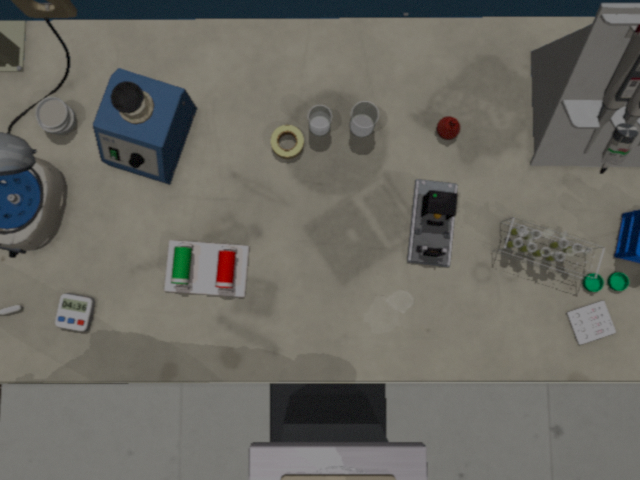

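The scene picture shows the tray with the green cell at (198,191) and the red at (217,220), and the cradle at (412,350) with its hood at (433,330). In the top picture the green cell is at (181,265) with its white end below, so the negative end points to world +x. The cradle base spans about (412,182) to (452,265).

```bash
cat > h.py <<'E'
from bench import *
import cv2,numpy as np
from scipy.spatial.transform import Rotation as Ro
def cam(n):
    c=calibration(n)
    if n!="wrist": return c["mtx"],c["R"],c["t"]
    s=state(); T=np.eye(4); T[:3,:3]=Ro.from_quat(s["orientation"]).as_matrix(); T[:3,3]=s["tcp_pos"]
    W=np.linalg.inv(T@c["hand_eye"]); return c["mtx"],W[:3,:3],W[:3,3]
def ray(C,uv,z):
    K,R,t=C; d=R.T@np.linalg.inv(K)@np.array([*uv,1.]); o=-R.T@t
    return o+d*(z-o[2])/d[2]
def proj(C,X):
    K,R,t=C; p=K@(R@np.asarray(X)+t); return p[:2]/p[2]
def green(im):
    h=cv2.cvtColor(im,cv2.COLOR_RGB2HSV); return cv2.inRange(h,(45,120,50),(80,255,255))
def blob(m,near=None):
    cs=[c for c in cv2.findContours(m,0,1)[0] if cv2.contourArea(c)>60]
    if near is None: return max(cs,key=cv2.contourArea)
    return min(cs,key=lambda c:np.hypot(*(c.reshape(-1,2).mean(0)-near)))
E
python3 - <<'E'
from h import *
C=cam("top"); im=cv2.imread("pics/top0.png")[:,:,::-1].copy()
b=blob(green(im),(181,265)); r=cv2.minAreaRect(b); print(r)
for p in cv2.boxPoints(r): print(ray(C,p,.032).round(4))
C2=cam("scene"); im2=cv2.imread("pics/scene0.png")[:,:,::-1].copy()
b2=blob(green(im2),(198,191)); r2=cv2.minAreaRect(b2);print(r2, ray(C2,r2[0],.032), ray(C,r[0],.032))
print("cradle corners")
for p in [(415,180),(457,182),(410,263),(451,266)]: print(ray(C,p,.01).round(4))
# tray
g=im.astype(int); m=((g.min(2)>150)*255).astype(np.uint8)
rt=cv2.minAreaRect(blob(m,(207,268)));print(rt,[ray(C,p,.012).round(4) for p in cv2.boxPoints(rt)])
cv2.imwrite("pics/cr.png",cv2.resize(cv2.imread("pics/top0.png")[165:285,385:485],None,fx=5,fy=5,interpolation=2))
E
```

```text
((181.48020935058594, 262.197998046875), (16.51761817932129, 31.14466667175293), 5.710593223571777)
[0.4523 0.2959 0.032 ]
[0.5081 0.2917 0.032 ]
[0.505  0.2619 0.032 ]
[0.4493 0.2663 0.032 ]
((200.64254760742188, 190.4082794189453), (16.786766052246094, 31.811752319335938), 68.5522689819336) [0.48166887 0.28309595 0.032     ] [0.47860489 0.27895877 0.032     ]
cradle corners
[ 0.6315 -0.1485  0.01  ]
[ 0.6274 -0.2265  0.01  ]
[ 0.4768 -0.1357  0.01  ]
[ 0.471  -0.2106  0.01  ]Traceback (most recent call last):
  File "<stdin>", line 11, in <module>
  File "h.py", line 19, in blob
    return min(cs,key=lambda c:np.hypot(*(c.reshape(-1,2).mean(0)-near)))
ValueError: min() iterable argument is empty
```

Call:
{"api": "play_rows", "payload": {"targets": "3 -3.4 0 0 0 2; 6 -6.9 0 0 0 4; 9 -10.3 0 0 0 6; 12 -13.8 0 0 0 8; 15 -17.2 0 0 0 10; 18 -20.7 0 0 0 11; 21 -24 0 0 0 11; 24 -27.5 0 0 0 11; 27 -31 -2 0 0 11; 30.6 -34.5 -4 0 0 11", "claw": 1}}

```text
time: 0.93
tcp_pos: [0.4469, 0.3148, 0.2081]
orientation: [0.039, 0.999, 0.001, 0.001]
contact_force: [0.1, 1.0, 0.1]
opening: 1.004
grasp_force: 0.0
```

Call:
{"api": "play_rows", "payload": {"targets": "0 0 0 0 0 0; 0 0 0 0 0 0; 0 0 0 0 0 0; 0 0 0 0 0 0; 0 0 0 0 0 0"}}

```text
time: 1.35
tcp_pos: [0.4443, 0.3182, 0.2078]
orientation: [0.037, 0.999, 0.0, -0.0]
contact_force: [-0.5, 0.0, 0.8]
opening: 0.996
grasp_force: 0.0
```

```bash
python3 - <<'E'
from h import *
C=cam("wrist"); im=camera("wrist"); cv2.imwrite("pics/w1.png",im[:,:,::-1])
s=state(); print(s["tcp_pos"],s["time"],Ro.from_quat(s["orientation"]).as_matrix().round(3))
r=cv2.minAreaRect(blob(green(im))); print(r)
for p in cv2.boxPoints(r): print(ray(C,p,.036).round(4))
print(ray(C,r[0],.040))
E
```

```text
[0.44439348 0.31806952 0.20785072] 1.4 [[-0.997  0.074 -0.   ]
 [ 0.074  0.997  0.001]
 [ 0.     0.001 -1.   ]]
((273.0, 254.5), (63.0, 26.0), 90.0)
[0.4514 0.2714 0.036 ]
[0.453  0.2928 0.036 ]
[0.5096 0.2873 0.036 ]
[0.508  0.2648 0.036 ]
[0.47834484 0.27973206 0.04      ]
```

View pics/w1.png

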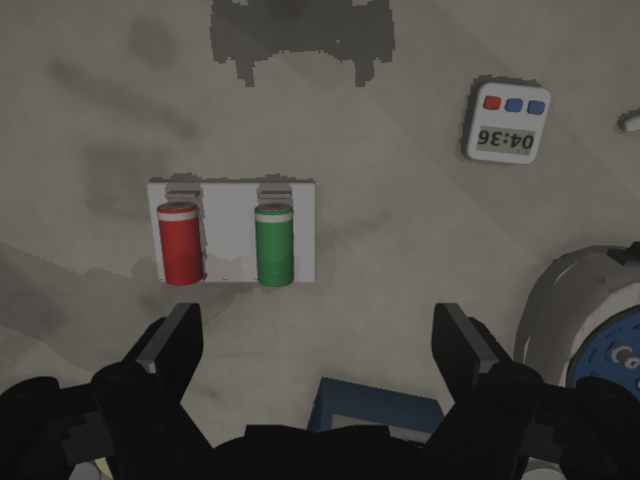

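The wrist view shows the tray with red on the left (180,245) and green at (275,245), aligned with the image columns. The tool yaw already matches the tray, and the green cell is centred near (0.477, 0.279).

Call:
{"api": "play_rows", "payload": {"targets": "1.4 -2 -2.5 0 0 0; 2.8 -3.9 -5 0 0 0; 2.8 -3.9 -8 0 0 0; 2.8 -3.9 -11 0 0 0; 2.8 -3.9 -11 0 0 0; 2.8 -3.9 -11 0 0 0; 2.8 -3.9 -11 0 0 0", "claw": 0.65}}

```text
time: 1.98
tcp_pos: [0.4738, 0.2789, 0.0989]
orientation: [0.038, 0.999, 0.001, 0.001]
contact_force: [0.4, 0.2, -0.6]
opening: 0.65
grasp_force: 0.0
```

```bash
python3 - <<'E'
from h import *
C=cam("wrist"); im=camera("wrist"); cv2.imwrite("pics/w2.png",im[:,:,::-1])
s=state(); print(s["tcp_pos"],s["time"],Ro.from_quat(s["orientation"]).as_matrix().round(3))
h=cv2.cvtColor(im,cv2.COLOR_RGB2HSV); m=cv2.inRange(h,(45,90,20),(85,255,255))
b=blob(m); r=cv2.boundingRect(b); print(r)
p=b.reshape(-1,2)
for row in (r[1]+r[3]//4, r[1]+3*r[3]//4):
    q=p[abs(p[:,1]-row)<3][:,0]; print(row,q.min(),q.max(),ray(C,((q.min()+q.max())/2,row),.036))
E
```

```text
[0.47421877 0.27895421 0.09942265] 2.0333 [[-0.997  0.075  0.003]
 [ 0.075  0.997  0.002]
 [-0.002  0.002 -1.   ]]
(292, 215, 55, 102)
240 292 346 [0.46403784 0.281651   0.036     ]
291 293 345 [0.49460737 0.27939972 0.036     ]
```

View pics/w2.png

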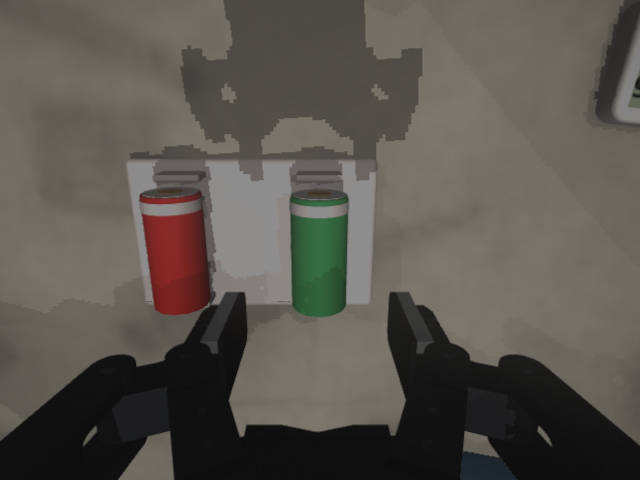

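The fingers straddle the green cell (292–346 columns) nearly centred, and the axis is about 2 mm to the left. Descending now.

Call:
{"api": "play_rows", "payload": {"targets": "-0.2 0.2 -2.5 0 0 0; -0.2 0.2 -5 0 0 0; -0.2 0.2 -7 0 0 0; -0.2 0.2 -8.2 0 0 0; -0.2 0.2 -8.3 0 0 0; -0.2 0.2 -8.3 0 0 0; -0.2 0.2 -8.3 0 0 0"}}

```text
time: 2.62
tcp_pos: [0.4724, 0.2802, 0.016]
orientation: [0.038, 0.999, 0.001, 0.001]
contact_force: [0.4, 0.2, 0.0]
opening: 0.65
grasp_force: 0.0
```

Call:
{"api": "play_rows", "payload": {"targets": "0 0 0 0 0 0; 0 0 0 0 0 0; 0 0 0 0 0 0; 0 0 0 0 0 0; 0 0 0 0 0 0; 0 0 0 0 0 0; 0 0 0 0 0 0; 0 0 0 0 0 0", "claw": 0}}

```text
time: 3.28
tcp_pos: [0.4722, 0.2801, 0.016]
orientation: [0.038, 0.999, 0.001, 0.001]
contact_force: [-0.2, 0.5, 6.3]
opening: 0.353
grasp_force: 58.7
```

Call:
{"api": "play_rows", "payload": {"targets": "0 0 2 0 0 0; 0 0 6 0 0 0; 0 0 10 0 0 0; 0 0 14 0 0 0; 0 -1 18 0 0 0; 1 -5 18.4 0 0 0; 2 -9 18.4 0 0 0; 3 -13 18.4 0 0 0; 4 -17 18.4 0 0 0; 5 -21 18.4 0 0 0"}}

```text
time: 4.12
tcp_pos: [0.5214, 0.0676, 0.1993]
orientation: [0.038, 0.999, 0.0, 0.0]
contact_force: [0.3, 0.2, -1.1]
opening: 0.357
grasp_force: 59.7
```

Call:
{"api": "play_rows", "payload": {"targets": "1.5 -3.5 0 0 0 0; 3 -7 0 0 0 0; 4.5 -10.5 0 0 0 0; 6 -14 0 0 0 0; 7.5 -17.5 0 0 0 0; 9 -21 0 0 0 0; 10 -25 0 0 0 0; 10 -25 0 0 0 0; 10 -25 0 0 0 0; 10 -25 0 0 0 0"}}

```text
time: 4.95
tcp_pos: [0.6209, -0.1801, 0.1985]
orientation: [0.039, 0.999, 0.001, -0.0]
contact_force: [0.6, 0.8, -1.7]
opening: 0.356
grasp_force: 59.7
```

```bash
python3 - <<'E'
from h import *
C=cam("wrist"); im=camera("wrist"); cv2.imwrite("pics/w3.png",im[:,:,::-1]); np.savez("w3.npz",K=C[0],R=C[1],t=C[2])
s=state(); print(s["tcp_pos"],s["time"],s["grasp_force"],Ro.from_quat(s["orientation"]).as_matrix().round(3))
E
```

```text
[ 0.62105306 -0.17881421  0.19858222] 5.0 59.698848724365234 [[-0.997  0.075 -0.001]
 [ 0.075  0.997  0.002]
 [ 0.001  0.002 -1.   ]]
```

View pics/w3.png

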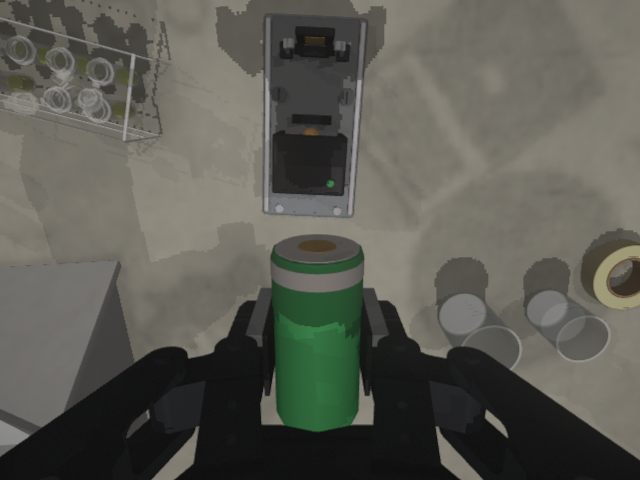

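The cell is gripped squarely. The cradle is in view: base corners near (265,15), (367,17), (355,216), (264,213), hood at (273–347, 135–194), nose at (312,131), and stop/clip at about (315,42).

```bash
python3 - <<'E'
import cv2
cv2.imwrite("pics/w3c.png",cv2.resize(cv2.imread("pics/w3.png")[0:150,240:390],None,fx=4,fy=4,interpolation=2))
E
```

```text
(no output)
```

View pics/w3c.png

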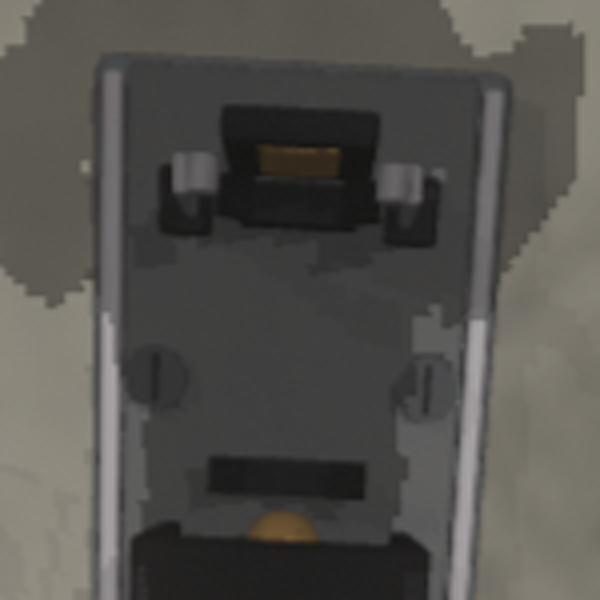

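The crop shows the stop's brass inner face with its top edge at crop (300,147), the clip jaws at (195,175) and (400,180), the rear saddle at (286,478), the nose tip at (283,512) and the hood's front edge at row 540. Casting rays for these.

```bash
python3 - <<'E'
from h import *
d=np.load("w3.npz"); C=(d["K"],d["R"],d["t"])
f=lambda u,v,z:(ray(C,(240+u/4,v/4),z)*1000).round(1)
print("stop L,R,mid", f(222,147,46),f(378,151,46),f(300,148,46))
print("jaws L,R top", f(195,158,48),f(403,168,48))
print("saddle front L,R", f(208,458,30),f(365,463,30),"back",f(208,494,30),f(365,498,30))
print("nose tip", f(283,512,44), "hood lower edge",f(283,540,65), f(145,528,73),f(425,543,73))
print("base corners", [f(*p) for p in [(97,58,8),(510,78,8),(96,852,8),(460,864,8)]])
E
```

```text
stop L,R,mid [ 8363.6  1440.4 46000. ] [ 7952.3 -2643.4 46000. ] [ 8181.8  -602.6 46000. ]
jaws L,R top [ 8490.2  2276.8 48000. ] [ 7799.7 -3411.  48000. ]
saddle front L,R [  580.6  1599.4 30000. ] [  276.  -1216.7 30000. ] back [  -41.8  1659.2 30000. ] [ -331.4 -1176.3 30000. ]
nose tip [ -936.2   565.1 44000. ] hood lower edge [-2724.   1008.5 65000. ] [-2132.5  7265.  73000. ] [-3750.2 -5183.7 73000. ]
base corners [array([2247.2,  606.2, 8000. ]), array([ 2031.1, -1180.2,  8000. ]), array([-1282.4,  1023.9,  8000. ]), array([-1485.3,  -790.1,  8000. ])]
```

Units slip (heights must be in m).

```bash
python3 - <<'E'
from h import *
d=np.load("w3.npz"); C=(d["K"],d["R"],d["t"])
f=lambda u,v,z:(ray(C,(240+u/4,v/4),z/1000)*1000).round(1)
print("stop L,R,mid", f(222,147,46),f(378,151,46),f(300,148,46))
print("jaws L,R top", f(195,158,48),f(403,168,48))
print("saddle front L,R", f(208,458,30),f(365,463,30),"back",f(208,494,30),f(365,498,30))
print("nose tip", f(283,512,44), "hood lower edge",f(283,540,65), f(145,528,73),f(425,543,73))
print("base corners", [f(*p) for p in [(97,58,8),(510,78,8),(96,852,8),(460,864,8)]])
E
```

```text
stop L,R,mid [ 494.  -183.9   46. ] [ 496.7 -157.5   46. ] [ 495.2 -170.7   46. ]
jaws L,R top [ 495.7 -188.5   48. ] [ 499.9 -153.6   48. ]
saddle front L,R [ 544.2 -192.1   30. ] [ 547.4 -162.5   30. ] back [ 550.7 -192.7   30. ] [ 553.7 -162.9   30. ]
nose tip [ 554.6 -178.5   44. ] hood lower edge [ 558.5 -178.5   65. ] [ 554.4 -200.9   73. ] [ 560.4 -155.    73. ]
base corners [array([ 470.5, -207.4,    8. ]), array([ 479.9, -129.7,    8. ]), array([ 624. , -225.5,    8. ]), array([ 632.8, -146.6,    8. ])]
```

Everything agrees: the cradle yaw is −6.5°, and the stop, saddle, nose and hood all put the carrier's middle at (0.528, −0.175), 12.5 mm forward of centre. Next I check the held cell and compute the tilted pre-insert pose.

```bash
cat >> h.py <<'E'
yaw=np.radians(-6.5); ex=np.array([np.cos(yaw),np.sin(yaw),0]); ey=np.array([-np.sin(yaw),np.cos(yaw),0]); ez=np.array([0,0,1.])
c0=np.array([.528,-.175,0])
def goal(p,h,th,a=37,b=16):
    "TCP and orientation for neg face centre at carrier x=p, z=h (mm), tilt th deg; a: TCP behind neg face, b: below axis"
    Rt=Ro.from_rotvec(ey*np.radians(th)); A=Rt.apply(ex); D=Rt.apply(-ez)
    T=c0+ex*p/1e3+ez*h/1e3-A*a/1e3+D*b/1e3
    R=np.column_stack([-A,np.cross(D,-A),D]); return T,Ro.from_matrix(R)
def delta(p,h,th,**k):
    s=state(); T,R=goal(p,h,th,**k)
    return ((T-s["tcp_pos"])*100).round(2),np.degrees((R*Ro.from_quat(s["orientation"]).inv()).as_rotvec()).round(1)
def where(a=37,b=16):
    s=state(); R=Ro.from_quat(s["orientation"]).as_matrix()
    n=s["tcp_pos"]-R[:,0]*a/1e3-R[:,2]*b/1e3-c0; ax=-R[:,0]
    print("neg p,y,h",(np.array([n@ex,n@ey,n[2]])*1e3).round(1),"tilt",np.degrees(np.arcsin(-ax[2])).round(1),"yaw err",np.degrees(np.arctan2(ax@ey,ax@ex)).round(1),"F cradle",np.array([s["contact_force"]@v for v in(ex,ey,ez)]).round(1),"t",s["time"],"M",np.round(s["ft_torque"],2))
E
python3 - <<'E'
from h import *
d=np.load("w3.npz"); C=(d["K"],d["R"],d["t"]); s=state()
R=Ro.from_quat(s["orientation"]).as_matrix()
for z in (.2126,.2146,.2166): print(R.T@(ray(C,(317,249),z)-s["tcp_pos"])*1e3)
where(); print(delta(12,80,24)); print(delta(12,52.5,24)); print(delta(24,47,24),delta(28,45.5,24))
E
```

```text
[ 31.82251128  -0.34329707 -13.99570815]
[ 32.52305894  -0.34125127 -15.99521006]
[ 33.2236066   -0.33920547 -17.99471196]
neg p,y,h [129.9   8.1 214.6] tilt 0.0 yaw err 2.2 F cradle [ 0.1  0.8 -0.9] t 5.0 M [-0.01  0.04  0.01]
(array([-12.12,   0.7 , -11.81]), array([ 2.2, 23.9, -2.1]))
(array([-12.12,   0.7 , -14.56]), array([ 2.2, 23.9, -2.1]))
(array([-10.93,   0.57, -15.11]), array([ 2.2, 23.9, -2.1])) (array([-10.53,   0.52, -15.26]), array([ 2.2, 23.9, -2.1]))
```

Call:
{"api": "play_rows", "payload": {"targets": "-3 0.2 -2 0.4 4 -0.4; -6 0.4 -4 0.8 8 -0.8; -9 0.6 -6.5 1.1 12 -1.1; -12.1 0.7 -9 1.5 16 -1.4; -12.1 0.7 -11 1.8 20 -1.8; -12.1 0.7 -11.8 2.2 23.9 -2.1; -12.1 0.7 -11.8 2.2 23.9 -2.1; -12.1 0.7 -11.8 2.2 23.9 -2.1; -12.1 0.7 -11.8 2.2 23.9 -2.1"}}

```text
time: 5.75
tcp_pos: [0.5009, -0.1727, 0.0815]
orientation: [0.055, 0.977, 0.011, -0.207]
contact_force: [-0.3, -0.0, -0.4]
opening: 0.356
grasp_force: 59.7
```

```bash
python3 - <<'E'
from h import *
where(); print(delta(12,52.5,24),delta(20,49,24)); 
cv2.imwrite("pics/s4.png",cv2.resize(camera("scene")[240:440,310:530,::-1],None,fx=3,fy=3)[:600])
E
```

```text
neg p,y,h [13.1 -0.7 81.1] tilt 23.9 yaw err 0.1 F cradle [-0.3 -0.1 -0.4] t 5.75 M [-0.09 -0.53 -0.01]
(array([-0.1 ,  0.09, -2.85]), array([ 0.1,  0.1, -0.1])) (array([ 0.7, -0. , -3.2]), array([ 0.1,  0.1, -0.1]))
```

View pics/s4.png

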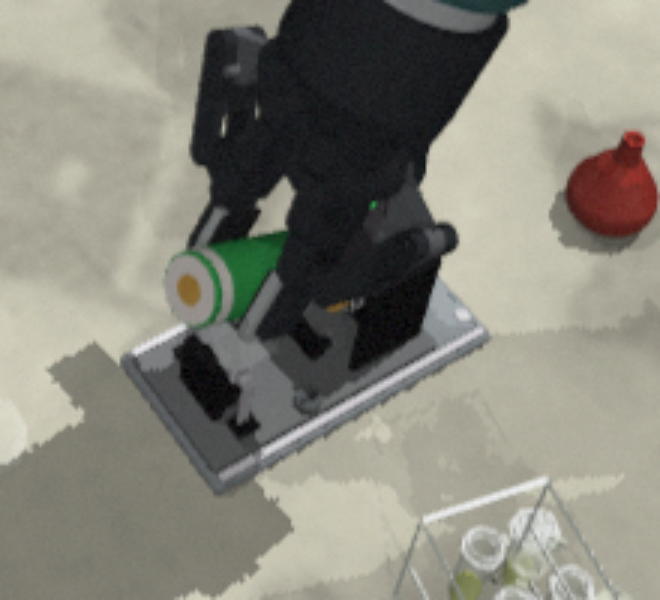

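The cell hangs tilted over the cradle with its positive end up toward the stop side, in line with the hood and clear of everything. Going down and in along the axis, up to just before the nose.

Call:
{"api": "play_rows", "payload": {"targets": "-0.1 0.1 -1 0 0 0; -0.1 0.1 -2 0 0 0; -0.1 0.1 -2.85 0 0 0; 0.3 0 -3 0 0 0; 0.7 0 -3.2 0 0 0; 1 -0.05 -3.35 0 0 0; 1.3 -0.1 -3.5 0 0 0; 1.3 -0.1 -3.5 0 0 0; 1.3 -0.1 -3.5 0 0 0"}}

```text
time: 6.55
tcp_pos: [0.5137, -0.1746, 0.0456]
orientation: [0.056, 0.977, 0.011, -0.208]
contact_force: [0.1, -0.3, -1.3]
opening: 0.352
grasp_force: 59.7
```

```bash
python3 - <<'E'
from h import *
where(); print(delta(32,44,24),delta(36,42,24)); 
E
```

```text
neg p,y,h [26.  -1.2 45.1] tilt 24.0 yaw err -0.1 F cradle [ 0.1 -0.2 -1.3] t 6.55 M [-0.07 -0.53 -0.01]
(array([ 0.61,  0.05, -0.11]), array([ 0.1, -0. ,  0. ])) (array([ 1.01,  0.01, -0.31]), array([ 0.1, -0. ,  0. ]))
```

Call:
{"api": "play_rows", "payload": {"targets": "0.1 0.05 -0.05 0 0 0; 0.2 0.1 -0.05 0 0 0; 0.3 0.1 -0.1 0 0 0; 0.4 0.1 -0.1 0 0 0; 0.5 0.1 -0.1 0 0 0; 0.5 0.1 -0.1 0 0 0; 0.5 0.1 -0.1 0 0 0"}}

```text
time: 7.13
tcp_pos: [0.5184, -0.1735, 0.0446]
orientation: [0.056, 0.977, 0.011, -0.208]
contact_force: [-0.7, 0.2, -0.9]
opening: 0.354
grasp_force: 59.7
```

```bash
python3 - <<'E'
from h import *
where()
E
```

```text
neg p,y,h [30.7  0.4 44.2] tilt 24.0 yaw err -0.1 F cradle [-0.7  0.1 -0.9] t 7.1333 M [-0.05 -0.56  0.02]
```

Call:
{"api": "play_rows", "payload": {"targets": "0.1 0 -0.05 0 0 0; 0.2 -0.05 -0.05 0 0 0; 0.3 -0.05 -0.1 0 0 0; 0.3 -0.05 -0.1 0 0 0; 0.3 -0.05 -0.1 0 0 0"}}

```text
time: 7.55
tcp_pos: [0.5202, -0.1738, 0.0438]
orientation: [0.056, 0.976, 0.011, -0.209]
contact_force: [-4.8, 0.4, 2.5]
opening: 0.353
grasp_force: 59.8
```

```bash
python3 - <<'E'
from h import *
where()
E
```

```text
neg p,y,h [32.4  0.3 43.3] tilt 24.2 yaw err -0.1 F cradle [-4.9 -0.1  2.5] t 7.55 M [ 0.22  0.62 -0.05]
```

Call:
{"api": "play_rows", "payload": {"targets": "0.1 0 -0.05 0 0 0; 0.2 0 -0.1 0 0 0; 0.3 -0.05 -0.15 0 0 0; 0.4 -0.05 -0.15 0 0 0; 0.5 -0.05 -0.2 0 0 0; 0.5 -0.05 -0.2 0 0 0; 0.5 -0.05 -0.2 0 0 0"}}

```text
time: 8.13
tcp_pos: [0.5237, -0.1743, 0.0429]
orientation: [0.056, 0.976, 0.011, -0.211]
contact_force: [-8.3, 2.4, 9.9]
opening: 0.353
grasp_force: 60.3
```

```bash
python3 - <<'E'
from h import *
where(a=33.5)
E
```

```text
neg p,y,h [32.8  0.2 43.6] tilt 24.4 yaw err -0.1 F cradle [-8.5  1.4  9.9] t 8.1333 M [ 0.4   1.8  -0.06]
```

Call:
{"api": "play_rows", "payload": {"targets": "0.1 0 0 0 0 0; 0.2 0 0 0 0 0; 0.3 -0.05 0 0 0 0; 0.4 -0.05 0 0 0 0; 0.4 -0.05 0 0 0 0; 0.4 -0.05 0 0 0 0"}}

```text
time: 8.63
tcp_pos: [0.5263, -0.1746, 0.043]
orientation: [0.056, 0.976, 0.012, -0.212]
contact_force: [-10.8, 2.9, 10.1]
opening: 0.354
grasp_force: 60.3
```

```bash
python3 - <<'E'
from h import *
where(a=33.5)
E
```

```text
neg p,y,h [35.4  0.2 43.7] tilt 24.5 yaw err -0.1 F cradle [-11.1   1.7  10.1] t 8.6333 M [ 0.48  2.31 -0.09]
```

Call:
{"api": "play_rows", "payload": {"targets": "0.1 0 0 0 0 0; 0.2 0 0 0 0 0; 0.3 -0.05 0 0 0 0; 0.3 -0.05 0 0 0 0; 0.3 -0.05 0 0 0 0"}}

```text
time: 9.05
tcp_pos: [0.5282, -0.1748, 0.0431]
orientation: [0.056, 0.975, 0.012, -0.213]
contact_force: [-12.5, 2.7, 11.9]
opening: 0.356
grasp_force: 60.3
```

```bash
python3 - <<'E'
from h import *
where(a=33.5)
import cv2
cv2.imwrite("pics/s5.png",cv2.resize(camera("scene")[260:420,330:500,::-1],None,fx=3.5,fy=3.5,interpolation=2))
E
```

```text
neg p,y,h [37.3  0.2 43.6] tilt 24.7 yaw err -0.1 F cradle [-12.8   1.3  11.9] t 9.05 M [ 0.57  2.7  -0.07]
```

View pics/s5.png

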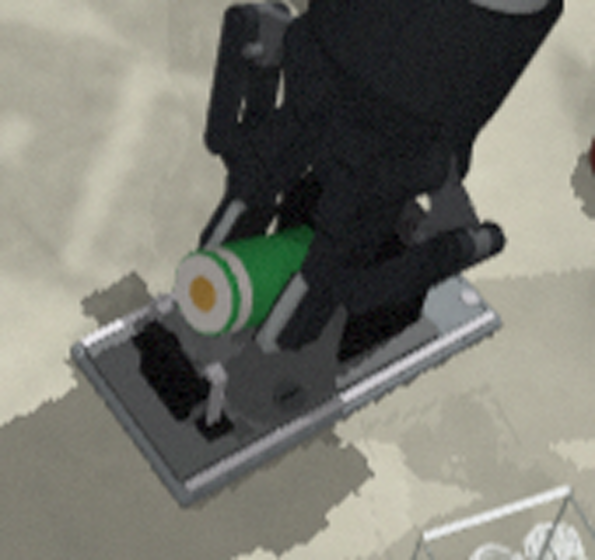

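The negative end is under the hood and the contact is in about 9 mm (12.8 N). The positive end is up, inside the stop and between the jaws. Now I rotate down part of the way about the negative end.

```bash
python3 - <<'E'
from h import *
for th in (21,18,15): print(delta(36.9,43.6-(24-th)*.1,th,a=33.5))
E
```

```text
(array([-0.03, -0.02, -0.27]), array([-0.4, -3.7,  0.1]))
(array([-0.01, -0.02, -0.49]), array([-0.7, -6.7,  0.1]))
(array([ 0.02, -0.02, -0.72]), array([-1.1, -9.6,  0.1]))
```

Call:
{"api": "play_rows", "payload": {"targets": "0 0 -0.1 -0.2 -1.8 0; 0 0 -0.25 -0.4 -3.7 0; 0 0 -0.35 -0.6 -5.2 0; 0 0 -0.5 -0.7 -6.7 0; 0 0 -0.6 -0.9 -8.2 0; 0 0 -0.7 -1.1 -9.6 0; 0 0 -0.7 -1.1 -9.6 0; 0 0 -0.7 -1.1 -9.6 0"}}

```text
time: 9.77
tcp_pos: [0.5277, -0.175, 0.0352]
orientation: [0.057, 0.99, 0.007, -0.13]
contact_force: [-10.9, 2.6, 9.0]
opening: 0.355
grasp_force: 60.4
```

```bash
python3 - <<'E'
from h import *
where(a=33.5)
E
```

```text
neg p,y,h [36.2 -0.  42. ] tilt 15.0 yaw err -0.1 F cradle [-11.1   1.4   9. ] t 9.7667 M [ 0.46  2.4  -0.03]
```

Tilt is 15°, with the lower rim below the stop's top and just inside it. Letting go.

Call:
{"api": "play_rows", "payload": {"targets": "0 0 0 0 0 0; 0 0 0 0 0 0; 0 0 0 0 0 0; 0 0 0 0 0 0; 0 0 0 0 0 0", "claw": 0.6}}

```text
time: 10.18
tcp_pos: [0.5344, -0.1757, 0.0346]
orientation: [0.057, 0.991, 0.006, -0.124]
contact_force: [0.4, -0.2, -0.2]
opening: 0.603
grasp_force: 0.0
```

```bash
python3 - <<'E'
from h import *
where(a=33.5); s=state(); print(s["tcp_pos"],s["opening"],s["grasp_force"])
cv2.imwrite("pics/s6.png",cv2.resize(camera("scene")[260:420,330:500,::-1],None,fx=3.5,fy=3.5,interpolation=2))
E
```

```text
neg p,y,h [42.8  0.  41.8] tilt 14.2 yaw err -0.0 F cradle [ 0.4 -0.1 -0.2] t 10.1833 M [-0.03 -0.23  0.05]
[ 0.53435182 -0.1756846   0.03457468] 0.6033487744070802 0.0
```

View pics/s6.png

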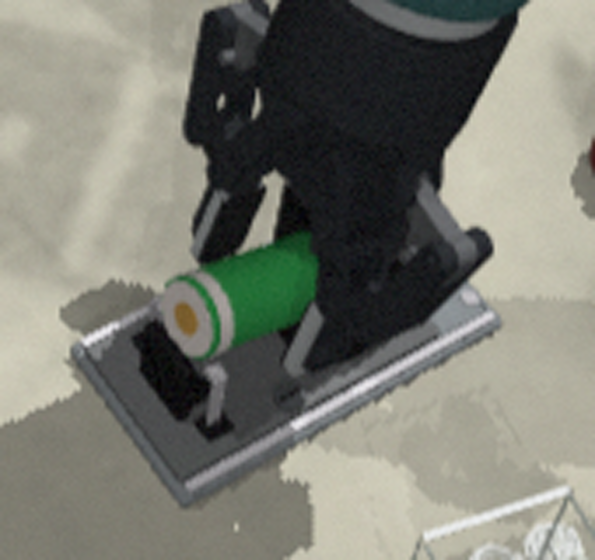

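Call:
{"api": "play_rows", "payload": {"targets": "0.7 -0.1 3 0 0 0; 1.5 -0.2 6 0 0 0; 1.5 -0.2 9.5 0.4 3.5 0; 0 0 9.5 0.8 -3.5 0; -2 0.2 9.5 -0.8 -7 0; -3 0.3 9 -1.2 -10.5 0; -3 0.3 8 -1.6 -14.1 0; -3 0.3 8 -1.6 -14.1 0; -3 0.3 8 -1.6 -14.1 0; -3 0.3 8 -1.6 -14.1 0"}}

```text
time: 11.07
tcp_pos: [0.5052, -0.1728, 0.115]
orientation: [0.057, 0.998, -0.001, -0.001]
contact_force: [0.3, 0.1, -0.2]
opening: 0.602
grasp_force: 0.0
```

Call:
{"api": "play_rows", "payload": {"targets": "0 0 0 0 0 0; 0 0 0 0 0 0; 0 0 0 0 0 0; 0 0 0 0 0 0; 0 0 0 0 0 0", "claw": 0}}

```text
time: 11.48
tcp_pos: [0.5036, -0.1725, 0.1145]
orientation: [0.057, 0.998, -0.001, -0.001]
contact_force: [-0.4, 0.3, -0.8]
opening: -0.002
grasp_force: 0.0
```

```bash
cat >> h.py <<'E'
def tip():
    s=state(); v=s["tcp_pos"]-c0; print("tip x,y,z",(np.array([v@ex,v@ey,v[2]])*1e3).round(1),"F",np.round(s["contact_force"],1),"t",s["time"],"op",s["opening"],"tilt",np.round(Ro.from_quat(s["orientation"]).as_matrix()[:,2],3))
E
python3 - <<'E'
from h import *
tip(); C=cam("wrist"); im=camera("wrist"); cv2.imwrite("pics/w7.png",im[:,:,::-1])
h=cv2.cvtColor(im,cv2.COLOR_RGB2HSV); m=cv2.inRange(h,(45,90,20),(85,255,255)); b=blob(m); print(cv2.boundingRect(b))
for x,z in((-33,40),(-33,56),(-33,46)): print(x,z,proj(C,c0+ex*x/1e3+ez*z/1e3))
E
```

```text
tip x,y,z [-24.5  -0.3 114.5] F [-0.4  0.3 -0.8] t 11.4833 op -0.0017538206646828332 tilt [-0.003 -0.001 -1.   ]
(290, 275, 56, 25)
-33 40 [316.2895435  236.60841294]
-33 56 [316.20086555 245.46181039]
-33 46 [316.25772395 239.78520187]
```

View pics/w7.png

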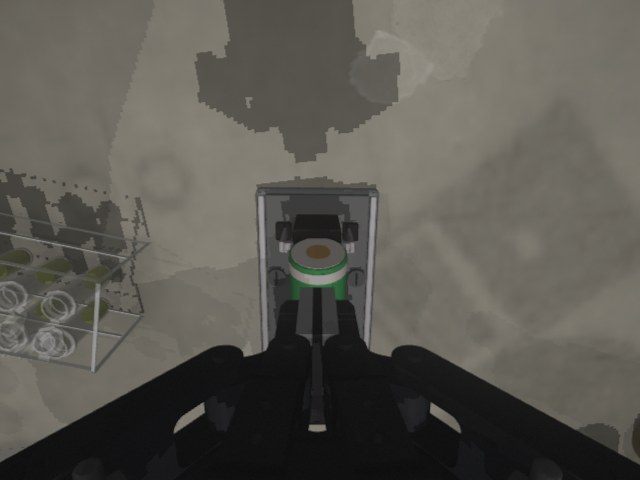

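The cell's positive end is up, with its rim just inside the stop at about (318,238), centred between the jaws, with the closed fingertips above it. Now pressing down.

Call:
{"api": "play_rows", "payload": {"targets": "0 0 -1.5 0 0 0; 0 0 -3 0 0 0; 0 0 -3.8 0 0 0; 0 0 -4 0 0 0; 0 0 -4.1 0 0 0; 0 0 -4.2 0 0 0; 0 0 -4.3 0 0 0; 0 0 -4.4 0 0 0; 0 0 -4.4 0 0 0"}}

```text
time: 12.28
tcp_pos: [0.5016, -0.1726, 0.0711]
orientation: [0.057, 0.998, -0.0, -0.003]
contact_force: [-2.5, -0.5, 4.0]
opening: -0.001
grasp_force: 2.3
```

Call:
{"api": "play_rows", "payload": {"targets": "0 0 -0.1 0 0 0; 0 0 -0.2 0 0 0; 0 0 -0.3 0 0 0; 0 0 -0.3 0 0 0"}}

```text
time: 12.62
tcp_pos: [0.5007, -0.1726, 0.0681]
orientation: [0.057, 0.998, -0.0, -0.004]
contact_force: [-4.7, 0.3, 5.6]
opening: -0.0
grasp_force: 3.0
```

Call:
{"api": "play_rows", "payload": {"targets": "0 0 -0.1 0 0 0; 0 0 -0.2 0 0 0; 0 0 -0.3 0 0 0; 0 0 -0.4 0 0 0; 0 0 -0.4 0 0 0"}}

```text
time: 13.03
tcp_pos: [0.501, -0.1726, 0.0641]
orientation: [0.057, 0.998, -0.0, -0.003]
contact_force: [-2.9, -0.6, 5.5]
opening: -0.002
grasp_force: 2.7
```

Call:
{"api": "play_rows", "payload": {"targets": "0 0 -0.1 0 0 0; 0 0 -0.2 0 0 0; 0 0 -0.3 0 0 0; 0 0 -0.3 0 0 0"}}

```text
time: 13.37
tcp_pos: [0.5017, -0.1726, 0.0611]
orientation: [0.057, 0.998, -0.0, -0.003]
contact_force: [-2.6, -0.1, 3.3]
opening: 0.001
grasp_force: 1.6
```

Call:
{"api": "play_rows", "payload": {"targets": "0 0 -0.1 0 0 0; 0 0 -0.2 0 0 0; 0 0 -0.3 0 0 0; 0 0 -0.3 0 0 0"}}

```text
time: 13.7
tcp_pos: [0.5024, -0.1727, 0.0579]
orientation: [0.057, 0.998, -0.001, -0.002]
contact_force: [-1.3, 0.1, 3.4]
opening: 0.001
grasp_force: 1.5
```

```bash
python3 -c "
from h import *
tip()"
```

```text
tip x,y,z [-25.7  -0.7  57.9] F [-1.3  0.1  3.4] t 13.7 op 0.001100765998154546 tilt [-0.005 -0.001 -1.   ]
```

Call:
{"api": "play_rows", "payload": {"targets": "0 0 -0.1 0 0 0; 0 0 -0.2 0 0 0; 0 0 -0.2 0 0 0; 0 0 -0.2 0 0 0"}}

```text
time: 14.03
tcp_pos: [0.5026, -0.1733, 0.0563]
orientation: [0.058, 0.998, -0.001, -0.002]
contact_force: [-4.5, -0.9, 7.7]
opening: 0.003
grasp_force: 4.2
```

Call:
{"api": "play_rows", "payload": {"targets": "0 0 -0.1 0 0 0; 0 0 -0.1 0 0 0; 0 0 -0.1 0 0 0"}}

```text
time: 14.28
tcp_pos: [0.5026, -0.1741, 0.0558]
orientation: [0.058, 0.998, -0.001, -0.002]
contact_force: [-5.3, -2.6, 13.4]
opening: 0.004
grasp_force: 6.3
```

Call:
{"api": "play_rows", "payload": {"targets": "0 0 -0.1 0 0 0; 0 0 -0.1 0 0 0; 0 0 -0.1 0 0 0"}}

```text
time: 14.53
tcp_pos: [0.5027, -0.1744, 0.0555]
orientation: [0.058, 0.998, -0.002, -0.001]
contact_force: [-7.2, -2.5, 20.2]
opening: -0.001
grasp_force: 9.9
```

Call:
{"api": "play_rows", "payload": {"targets": "0 0 -0.1 0 0 0; 0 0 -0.1 0 0 0; 0 0 -0.1 0 0 0"}}

```text
time: 14.78
tcp_pos: [0.5026, -0.1745, 0.0553]
orientation: [0.058, 0.998, -0.002, -0.001]
contact_force: [-8.6, -2.5, 27.3]
opening: 0.003
grasp_force: 14.1
```

It has gone stiff at a top height of 55–56 mm, so the positive end is home. Lift off, then feel the top near the negative end.

Call:
{"api": "play_rows", "payload": {"targets": "0 0 0.5 0 0 0; 0 0 1.5 0 0 0; 1.9 -0.1 1.5 0 0 0; 3.7 -0.35 1.5 0 0 0; 3.7 -0.35 1.2 0 0 0; 3.7 -0.35 0.7 0 0 0; 3.7 -0.35 0.5 0 0 0; 3.7 -0.35 0.5 0 0 0"}}

```text
time: 15.45
tcp_pos: [0.5389, -0.1757, 0.0567]
orientation: [0.057, 0.998, -0.0, -0.003]
contact_force: [-0.5, -0.3, 0.2]
opening: -0.003
grasp_force: 0.0
```

Call:
{"api": "play_rows", "payload": {"targets": "0 0 -0.1 0 0 0; 0 0 -0.2 0 0 0; 0 0 -0.3 0 0 0; 0 0 -0.3 0 0 0; 0 0 -0.3 0 0 0"}}

```text
time: 15.87
tcp_pos: [0.5395, -0.1763, 0.0559]
orientation: [0.057, 0.998, -0.001, -0.002]
contact_force: [-3.2, 0.6, 11.7]
opening: -0.004
grasp_force: 5.8
```

```bash
python3 -c "
from h import *
tip()"
```

```text
tip x,y,z [11.6  0.  55.9] F [-3.2  0.6 11.7] t 15.8667 op -0.004487131048689839 tilt [-0.004 -0.001 -1.   ]
```

Call:
{"api": "play_rows", "payload": {"targets": "0 0 -0.1 0 0 0; 0 0 -0.1 0 0 0; 0 0 -0.1 0 0 0"}}

```text
time: 16.12
tcp_pos: [0.5396, -0.1765, 0.0556]
orientation: [0.057, 0.998, -0.001, -0.002]
contact_force: [-4.8, 0.5, 17.4]
opening: -0.001
grasp_force: 8.9
```

Call:
{"api": "play_rows", "payload": {"targets": "0 0 1 0 0 0; 0 0 4 0 0 0; 0 0 8 0 0 0; 0 0 12 0 0 0; 3 0 15 0 0 0; 6 0 15 0 0 0; 7 0 15 0 0 0; 7 0 15 0 0 0; 7 0 15 0 0 0; 7 0 15 0 0 0"}}

```text
time: 16.95
tcp_pos: [0.6086, -0.1762, 0.2029]
orientation: [0.057, 0.998, -0.001, -0.003]
contact_force: [-0.6, -0.5, 0.1]
opening: -0.002
grasp_force: 0.0
```

```bash
python3 - <<'E'
from h import *
tip(); C=cam("wrist"); im=camera("wrist"); cv2.imwrite("pics/w8.png",im[:,:,::-1])
h=cv2.cvtColor(im,cv2.COLOR_RGB2HSV); m=cv2.inRange(h,(45,90,20),(85,255,255)); b=blob(m); p=b.reshape(-1,2)
r=cv2.boundingRect(b); print("green box",r)
for row in (r[1]+r[3]//4,r[1]+3*r[3]//4):
    q=p[abs(p[:,1]-row)<3][:,0]; v=ray(C,((q.min()+q.max())/2,row),.044)-c0
    w=[ray(C,(k,row),.044) for k in(q.min(),q.max())]
    print("axis x,y",(v@ex*1e3).round(1),(v@ey*1e3).round(1),"width",np.linalg.norm(w[0]-w[1])*1e3)
for x in(-33,-23,31): print(x,proj(C,c0+ex*x/1e3+ez*(.056 if x<0 else .065)).round(1))
E
```

```text
tip x,y,z [ 80.2   7.9 202.9] F [-0.6 -0.5  0.1] t 16.95 op -0.0022008648855080053 tilt [-0.005 -0.001 -1.   ]
green box (284, 72, 43, 83)
axis x,y -11.7 -0.0 width 30.33583419741804
axis x,y 17.8 -0.3 width 29.75528204692878
-33 [304.2  57.6]
-23 [304.3  73.5]
31 [304.7 154.8]
```

The cell lies on the middle line within 0.3 mm. Its green runs from the band edge to the hood where it should, and its top was felt at 56 mm at both ends. Handing in.

```bash
python3 -c "
from bench import *
print(finish_job())"
```

```text
the job is handed in; nothing more can be done
None
```

The green cell is loaded in the charging cradle, felt home at both ends and released, the red cell was left in the tray, and the job is handed in at about 17 s on the robot's clock; no verdict came back, and one press reached 27 N against the 25 N advised.

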